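# Hold the finished saliva test in the reader's corner

## Robot

A 7-joint arm with a two-finger parallel gripper is mounted at the origin on the work surface. World frame = base frame: x ahead of the robot, y to its left, z up, the work surface at z = 0. Lengths are in mm, angles in rad, forces in N, time in s.
With the tool pointing down it reaches from about 425 to 975 mm from the base axis. Payload 16.7 kg.
Tool frame: the origin (TCP) lies at the very end of the fingers, on their centre line; the grasp point (between the pads) lies 19 mm behind it (env.pinch_z is the z of the grasp point in the tool frame, in mm); z points along the fingers, y is the direction in which the jaws open and shut (so a half turn about z gives the same grasp; the last joint's range is limited). The gripper opens to 85 mm and grips with 20 to 120 N. Pads are 22 mm wide; open, the fingers measure 114 mm over their backs; the gripper's body (76 mm by 85 mm) begins 54 mm behind the grasp point. The pads swing forward as they close: fully open they stand 13 mm farther back than shut.
Start: joints at [-1.498, 0.426, 0.074, 1.606, -0.034, 1.111, -0.067], TCP at [149.157, 658.277, 231.302] pointing down, gripper open.
Joint ranges: [-2.85, 2.85], [-0.5, 2.14], [-1.23, 1.37], [0.21, 2.46], [-1.02, 4.16], [0.16, 2.05], [-2.73, 2.73]. Speed limits (rad/s): [1.89, 1.89, 2.39, 2.39, 3.01, 3.01, 3.01].

## Interface

Orientations are given as [roll, pitch, yaw] about the fixed x, y, z axes, in that order (R = Rz(yaw) Ry(pitch) Rx(roll)).
In Python, from rig import env gives the robot as it stands. The module is installed in compiled form; this text tells all that it offers.
- The arm moves only by the tool arm_command, never from a script. Its argument "deltas" is a list of rows, each an object of numbers: "rx", "ry", "rz": the turn, a rotation vector about the tool's x, y, z in degrees; "x", "y", "z": the shift along the tool's x, y, z in cm; "claw": the gripper command: -1 is shut, 1 is fully open, values between are in proportion. A call has 1 to 5 rows; each row is the pose to reach, as a shift and turn from the pose commanded when the call began, along the tool's axes at that moment; what a row does not reach only later rows make up. A row lasts 1/12 s, in which the tool goes at most 41.7 mm and 7.16 degrees, less where a joint would pass 70% of its speed; a pose out of reach is approached as far as the arm can. A call with a gripper value outside its range is refused whole. The fingers move at their own pace and stop on an object; the grip force is fixed at half the most. Time passes only in rows, so rows that repeat a pose let the fingers close. It gives the time, the measured TCP pose, the force and the opening at its end, in the units of the state.
- env.state(): the state, without advancing time (a new reading comes with each control period).
- env.capture(name): name is "scene" or "top"; returns the picture (384x512x3 uint8, red, green, blue); there is no depth.
- env.camera_params(name): a dict with "fx", "fy", "cx", "cy" (pixels), "dist_coeffs" ([k1, k2, p1, p2, k3] as OpenCV has them; the pictures are not rectified), "R" (3x3) and "t" (3): a world point X has camera coordinates R X + t. Camera axes: x right, y down, z forward; pixel columns grow to the right and rows downward; lengths in mm; the calibration is good to about 2 mm. A picture is of the moment at which its call begins. camera_params takes no time and is no camera call.
- env.hand_in(): hands the job in, once; it reports no verdict.
The state is a dict: "clock": time; "qpos": joint angles; "joint_velocities": joint speeds; "joint_torque": joint torques, N m; "tool_pos": TCP position; "tcp_rot": TCP orientation; "ft_force": force on the tool from outside, world axes, zero at the start; "torque": the same for the moment, N m; "opening": finger opening in mm.
Only numpy, scipy, OpenCV 4.12 (cv2) and the standard library are available. Lean on these libraries where they do the work, as an engineer would, in place of code of your own. Each camera call takes 0.05 s, during which the arm holds its last target. There are 200 camera calls.

## Task

Two saliva tests stand in the blue tray, each with its own dial timer in the same bay. Pick up the one whose timer has run down, keep it upright, stand it on the reader's stage with its black strip face flat against the window and its side against the low rail, and keep pressing it gently into that corner against both: finish with the block still held there for the picture. Leave the other test, the timers and the gel bottle where they are.

Things in the scene. Friction and masses are not known exactly. Their poses are not given: they have to be found in the camera images.
- test_1_center (a point): upright closed white test block, 40 mm deep (its x) by 58 mm wide (its y) by 64 mm high, about 100 g, with a blue cap 8 mm high on top, set towards its back. Its result face (+x side) is black with four paper strips, and a black line runs along the top edge on that side. It stands in bay 1 of the tray. This point: its centre, 32 mm above its underside; x points out of the result face, z up.
- test_1_face (a point): middle of the result face of test block 1, 20 mm from the block's centre along its x, 32 mm above its underside; x points out of the face.
- test_1: test block 1 itself, origin at the centre of its underside.
- test_2_center (a point): upright closed white test block, 40 mm deep (its x) by 58 mm wide (its y) by 64 mm high, about 100 g, with a blue cap 8 mm high on top, set towards its back. Its result face (+x side) is black with four paper strips, and a black line runs along the top edge on that side. It stands in bay 2 of the tray. This point: its centre, 32 mm above its underside; x points out of the result face, z up.
- test_2_face (a point): middle of the result face of test block 2, 20 mm from the block's centre along its x, 32 mm above its underside; x points out of the face.
- test_2: test block 2 itself, origin at the centre of its underside.
- timer_a (a joint): time left on dial timer a, rad: 0 = run down (red pointer at the black index mark on the yellow rim), larger = still running (6.28 rad would be 60 minutes).
- timer_a_top (a point): top centre of dial timer a: a loose round yellow timer 68 mm across, 20 mm high, with a white dial 44 mm across up to 33 mm high that carries a red pointer from its centre to its edge. It times the test block in the same bay of the tray.
- timer_b (a joint): time left on dial timer b, rad: 0 = run down (red pointer at the black index mark on the yellow rim), larger = still running (6.28 rad would be 60 minutes).
- timer_b_top (a point): top centre of dial timer b: a loose round yellow timer 68 mm across, 20 mm high, with a white dial 44 mm across up to 33 mm high that carries a red pointer from its centre to its edge. It times the test block in the same bay of the tray.
- bay_1 (a point): middle of the floor of bay 1, the half of the blue tray on its +y side: 164 by 192 mm, floor 4 mm above the desk. Tray fixed, 200 by 340 mm, rim and divider 12 mm high (8 mm above its floor). The timer that lies within 85 mm of this point belongs to test block 1.
- bay_2 (a point): middle of the floor of bay 2, the half of the blue tray on its -y side: 164 by 192 mm, floor 4 mm above the desk. Tray fixed, 200 by 340 mm, rim and divider 12 mm high (8 mm above its floor). The timer that lies within 85 mm of this point belongs to test block 2.
- seat_corner (a point): inner corner of the reader's seat, on the stage top, 12 mm above the desk. x points into the window, y away from the rail along the window, z up: window front = plane x 0, rail's inner face = plane y 0. A seated block has its result face at x = 0, its side at y = 0, its centre at (-20, 29, 32) mm and its x along this x.
- reader: fixed white test reader: housing 190 mm wide, 165 mm deep, 76 mm high; before it a flat slippery grey stage 12 mm high, 82 mm deep and 130 mm wide (friction 0.2). Origin on the desk below the window's front, at the middle of the stage's width, 29 mm from the rail; x points into the window.
- reader_window: upright black bezel with glass, 74 mm wide and 60 mm high above the stage; a rigid, smooth stop (friction 0.2). Origin on the desk below the window's front plane, 29 mm from the rail's inner face; x points into the window.
- reader_rail: low aluminium side rail on the stage, 72 mm long, 8 mm thick, 10 mm high above the stage (fingers pass above it when they grip a block no lower than its centre); a rigid, smooth stop. Same origin and axes as the window.
- gel: hand-gel bottle standing on the desk, 52 mm wide, 105 mm high; origin under its centre. Leave alone.

How it is judged:
By the outcome, as a careful person would: the job done as asked, in the order asked, and still so for the second after the job is handed in, while the arm keeps its last pose, push and grip.
It also fails if it takes over 69 s, if anything falls off the work surface, if the arm or the gripper's body presses on something with over 40 N, if the wrist force passes 120 N, or if a joint passes its speed limit or range.

## Working session

There is one attempt and no reset: what is moved stays moved. The work goes in short steps, Python scripts to look and compute and a tool call to move; the robot and the scene stay as the last step left them, time stands still between calls to the robot, and variables do not carry over. Pictures are saved under pics/ and viewed, about 8 in all and at most 12, crops included, and the job is handed in when it is done.

Besides the shell and the picture viewer there is one more tool, called after ">>>" as name(argument=value, ...), one argument or row to a line, values as JSON. arm_command: Moves the arm, as the interface text tells. Its arguments: {"type":"object","properties":{"deltas":{"type":"array","items":{"type":"object","properties":{"rx":{"type":"number"},"ry":{"type":"number"},"rz":{"type":"number"},"x":{"type":"number"},"y":{"type":"number"},"z":{"type":"number"},"claw":{"type":"number"}}}}},"required":["deltas"]}

```bash
mkdir -p pics; python3 - <<'E'
from rig import env
import cv2
for n in("scene","top"):
    cv2.imwrite(f"pics/{n}0.png",cv2.resize(env.capture(n)[:,:,::-1],(800,600),interpolation=cv2.INTER_CUBIC))
    print(env.camera_params(n))
print(env.state(),env.pinch_z)
E
```

```text
{'fx': 349.00698953688703, 'fy': 349.00698953688703, 'cx': 262.05736289821044, 'cy': 192.30675174732295, 'dist_coeffs': array([-0.08632868,  0.        ,  0.        ,  0.        ,  0.        ]), 'R': array([[-0.66944735,  0.74280028, -0.00938048],
       [ 0.45954396,  0.40417571, -0.79086114],
       [-0.58366051, -0.53375064, -0.61192374]]), 't': array([ 368.04654932, -210.22124773, 1239.41531053])}
{'fx': 361.78478018129755, 'fy': 361.78478018129755, 'cx': 260.41841263038486, 'cy': 192.55336487382118, 'dist_coeffs': array([-0.05734889,  0.        ,  0.        ,  0.        ,  0.        ]), 'R': array([[-0.0148359 , -0.99957949, -0.02491471],
       [-0.99919566,  0.0157494 , -0.03687809],
       [ 0.03725498,  0.02434755, -0.99900914]]), 't': array([ -2.72171704, 529.57984802, 957.97556936])}
{'clock': 0.1, 'qpos': array([-1.49751982,  0.42668143,  0.07382112,  1.60652526, -0.03412188,
        1.11080418, -0.06714241]), 'joint_velocities': array([-0.00012902, -0.00091821, -0.00046134, -0.00261772, -0.00171033,
       -0.00099072, -0.00075693]), 'joint_torque': array([ 6.47112174e-03, -9.51514649e+01,  3.76987964e+00, -4.64398420e+01,
        1.96040509e-02,  6.32614101e-03, -6.84984954e-06]), 'tool_pos': array([149.05181688, 657.96603471, 230.67950539]), 'tcp_rot': array([-3.14043336e+00,  4.95658129e-05,  2.91876198e+00]), 'ft_force': array([-0.06932432,  0.75796775,  0.50962666]), 'torque': array([ 0.01182921,  0.02318026, -0.01912076]), 'opening': 85.52781598255753} -18.700000000000003
```

View pics/scene0.png

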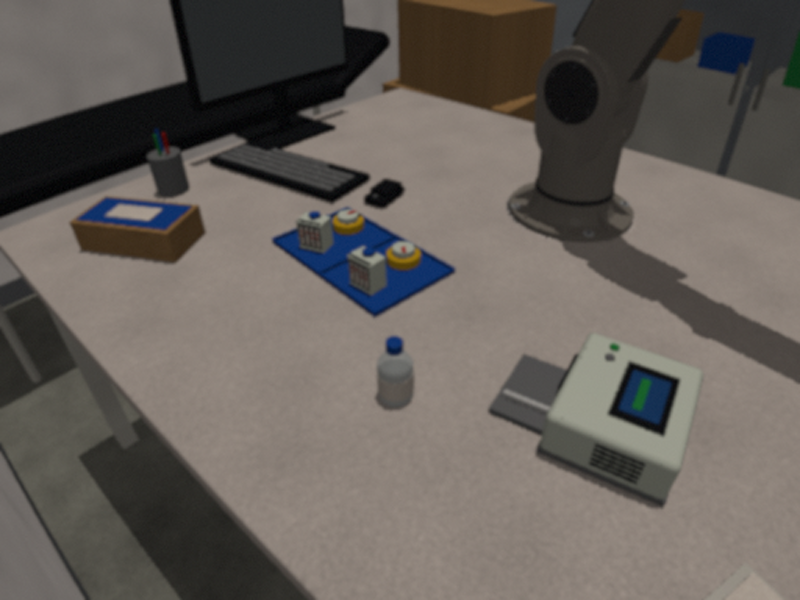

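View pics/top0.png

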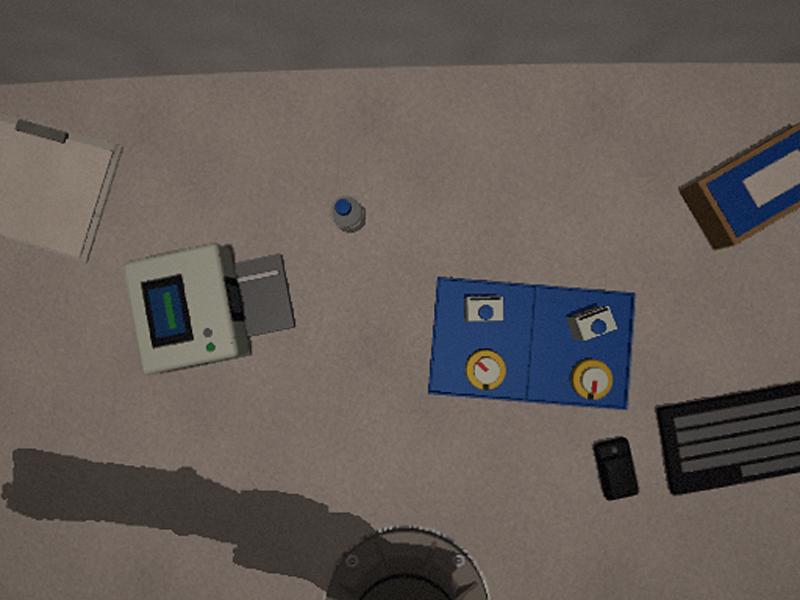

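The top view shows the tray at (430–635, 278–408), the reader at (125–295, 245–375) with its stage on the right and the rail at about (258, 276). The right timer (bay 2) seems to point at its index, and the left one does not. I'll check both in crops.

```bash
python3 - <<'E'
from rig import env
import cv2,numpy as np
im=np.mean([env.capture("top")[:,:,::-1] for _ in range(4)],0).astype(np.uint8)
a=cv2.resize(im[170:270,270:410],None,fx=5.7,fy=5.7,interpolation=cv2.INTER_CUBIC)
b=cv2.resize(im[150:245,75:195],None,fx=6,fy=6,interpolation=cv2.INTER_CUBIC)
cv2.imwrite("pics/tray.png",a);cv2.imwrite("pics/reader.png",b)
E
```

```text
(no output)
```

View pics/tray.png

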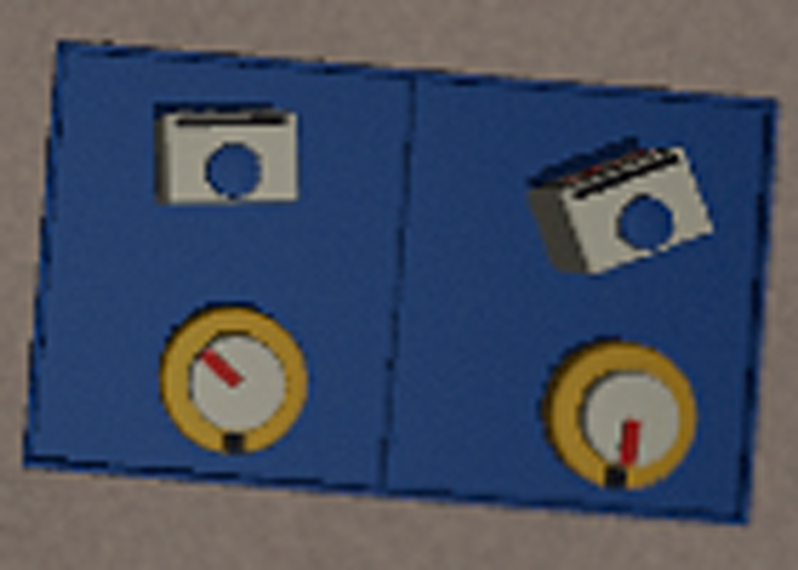

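View pics/reader.png

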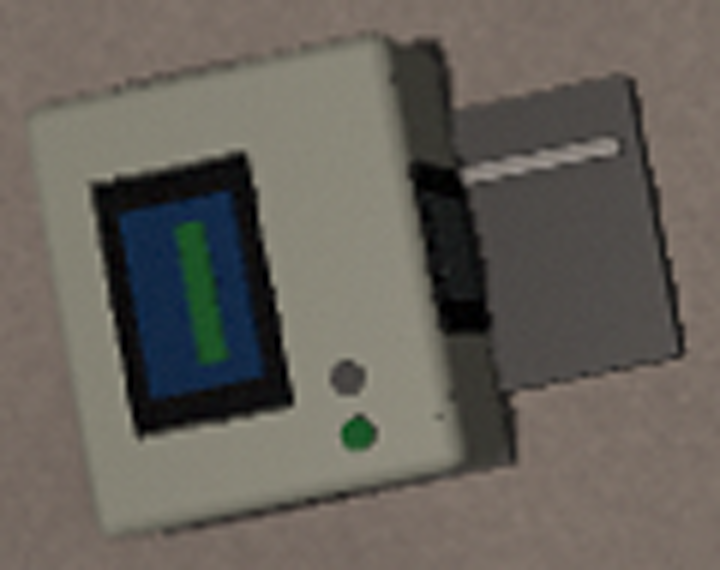

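Crops: timer in bay 1 has its pointer at (222, 368), far from its index at (234, 442), so it is running. Timer in bay 2 has its pointer tip at (628, 465) and index at (615, 477), so it has run down, and test_2 is the target. I'll fit the poses.

```bash
cat > h.py <<'E'
from rig import env
import numpy as np,cv2
from scipy.optimize import least_squares
P=env.camera_params("top");K=np.array([[P['fx'],0,P['cx']],[0,P['fy'],P['cy']],[0,0,1.]])
rv=cv2.Rodrigues(P['R'])[0]
def proj(X): return cv2.projectPoints(np.array(X,float),rv,P['t'],K,P['dist_coeffs'])[0][:,0]
def place(p,M):
    c,s=np.cos(p[2]),np.sin(p[2]);M=np.array(M,float)
    return np.c_[p[0]+c*M[:,0]-s*M[:,1],p[1]+s*M[:,0]+c*M[:,1],M[:,2]]
def px(U,k,x0,y0): return (np.array(U,float)+.5)/k-.5+[x0,y0]
def fit(M,U,p0):
    r=least_squares(lambda p:(proj(place(p,M))-U).ravel(),p0,x_scale=[10,10,.1],loss='soft_l1')
    return r.x,(proj(place(r.x,M))-U).round(2)
E
python3 - <<'E'
from h import *
# block: x out of face, z world heights
print("block2",*fit([(20,29,68),(20,-29,68),(-20,-29,68),(-20,29,68),(20,29,4),(0-7,0,76)],px([(560,185),(683,147),(713,233),(592,275),(528,187),(645,222)],5.7,270,170),[500,-250,.2]))
print("reader",*fit([(-82,-65,12),(-82,65,12),(-72,-29,22),(-72,-37,22),(0,-37,72),(0,37,72),(0,-37,12),(0,37,12)],px([(629,74),(684,354),(619,153),(614,138),(413,165),(445,330),(463,175),(490,328)],6,75,150),[500,250,1.5]))
E
```

```text
block2 [ 4.88086135e+02 -3.14880748e+02  2.97215283e-01] [[ 0.09  0.22]
 [ 0.34 -0.24]
 [ 0.13 -0.15]
 [-0.49 -0.36]
 [-0.75  0.11]
 [ 0.51  0.44]]
reader [536.89875166 276.15965178   1.75448188] [[-0.25 -0.05]
 [-0.39  0.53]
 [-0.66  0.23]
 [-0.38 -0.19]
 [ 0.66 -0.83]
 [ 0.63  0.23]
 [-0.05 -0.68]
 [ 0.47  0.63]]
```

Fit residuals are under 1 px (about 2 mm). Block 2 is at (488, -315), yaw 0.297. The reader is at (537, 276), yaw 1.754, so the seated block centre is (540.6, 256.5). Next: a helper that converts a target into tool-axis deltas.

```bash
cat > d.py <<'E'
import sys,numpy as np
from rig import env
from scipy.spatial.transform import Rotation as Ro
def rem(x,y,z,yaw,s=None):
    "remaining move in tool axes (cm, deg)"
    s=s or env.state();R=Ro.from_euler('xyz',s['tcp_rot']);T=Ro.from_euler('xyz',[np.pi,0,yaw])
    d=R.inv().apply(np.array([x,y,z])-s['tool_pos'])/10;r=(R.inv()*T).as_rotvec(degrees=True)
    print("t",round(s['clock'],2),"pos",s['tool_pos'].round(1),"rpy",s['tcp_rot'].round(3),"F",s['ft_force'].round(1),"open",round(float(s['opening']),1))
    print("xyz",d.round(2),"rot",r.round(1));return d,r
def plan(wps):
    "ideal call list through waypoints"
    s=env.state();p=s['tool_pos'];yaw=s['tcp_rot'][2]
    for x,y,z,w in wps:
        t=np.array([x,y,z]);n=int(max(np.ceil(np.linalg.norm(t-p)/200),np.ceil(abs(np.degrees(w-yaw))/34)))
        for i in range(n):
            d=Ro.from_euler('xyz',[np.pi,0,yaw+(w-yaw)*i/n]).inv().apply((t-p)/n)/10
            print(d.round(1),"rz",round(-np.degrees(w-yaw)/n,1))
        p,yaw=t,w
if __name__=="__main__":
    a=[float(v) for v in sys.argv[1:]];rem(*a)
E
python3 -c "
from d import *
plan([(560,180,230,1.75),(488,-315,160,.297)])"
```

```text
[-12.7  -9.4   0. ] rz 16.7
[-14.8  -5.3   0. ] rz 16.7
[-15.7  -0.8   0. ] rz 16.7
[-15.3   3.7   0. ] rz 16.7
[-15.8  -5.3   2.3] rz 27.8
[-16.5   2.7   2.3] rz 27.8
[-13.3  10.    2.3] rz 27.8
```

>>> arm_command(
  deltas=[
    {"x":-3,"y":-2.2,"rz":4,"claw":1},
    {"x":-6,"y":-4.5,"rz":8,"claw":1},
    {"x":-9.5,"y":-7,"rz":12.5,"claw":1},
    {"x":-12.7,"y":-9.4,"rz":16.7,"claw":1},
    {"x":-12.7,"y":-9.4,"rz":16.7,"claw":1},
  ],
)

```text
$.deltas[0]: bad value
```

>>> arm_command(
  deltas=[
    {"x":-3.7,"y":-1.3,"rz":4.2,"claw":1},
    {"x":-7.4,"y":-2.7,"rz":8.4,"claw":1},
    {"x":-11.1,"y":-4,"rz":12.5,"claw":1},
    {"x":-14.8,"y":-5.3,"rz":16.7,"claw":1},
    {"x":-14.8,"y":-5.3,"rz":16.7,"claw":1},
  ],
)

```text
$.deltas[0]: bad value
```

Those rows may need every field.

>>> arm_command(
  deltas=[
    {"x":-3,"y":-2.2,"z":0,"rx":0,"ry":0,"rz":4,"claw":1},
    {"x":-6,"y":-4.5,"z":0,"rx":0,"ry":0,"rz":8,"claw":1},
    {"x":-9.5,"y":-7,"z":0,"rx":0,"ry":0,"rz":12.5,"claw":1},
    {"x":-12.7,"y":-9.4,"z":0,"rx":0,"ry":0,"rz":16.7,"claw":1},
    {"x":-12.7,"y":-9.4,"z":0,"rx":0,"ry":0,"rz":16.7,"claw":1},
  ],
)

```text
clock: 0.72
tool_pos: [258.8, 532.4, 231.8]
tcp_rot: [-3.141, 0.003, 2.614]
ft_force: [2.5, -0.1, 0.3]
opening: 85.4
```

>>> arm_command(
  deltas=[
    {"x":-3.7,"y":-1.3,"z":0,"rx":0,"ry":0,"rz":4.2,"claw":1},
    {"x":-7.4,"y":-2.7,"z":0,"rx":0,"ry":0,"rz":8.4,"claw":1},
    {"x":-11.1,"y":-4,"z":0,"rx":0,"ry":0,"rz":12.5,"claw":1},
    {"x":-14.8,"y":-5.3,"z":0,"rx":0,"ry":0,"rz":16.7,"claw":1},
    {"x":-14.8,"y":-5.3,"z":0,"rx":0,"ry":0,"rz":16.7,"claw":1},
  ],
)

```text
clock: 1.13
tool_pos: [360.3, 413.4, 231.8]
tcp_rot: [3.141, 0.002, 2.323]
ft_force: [1.0, -1.2, -0.3]
opening: 85.6
```

>>> arm_command(
  deltas=[
    {"x":-4,"y":-0.2,"z":0,"rx":0,"ry":0,"rz":4.2,"claw":1},
    {"x":-8,"y":-0.4,"z":0,"rx":0,"ry":0,"rz":8.4,"claw":1},
    {"x":-12,"y":-0.6,"z":0,"rx":0,"ry":0,"rz":12.5,"claw":1},
    {"x":-15.7,"y":-0.8,"z":0,"rx":0,"ry":0,"rz":16.7,"claw":1},
    {"x":-15.7,"y":-0.8,"z":0,"rx":0,"ry":0,"rz":16.7,"claw":1},
  ],
)

```text
clock: 1.55
tool_pos: [462.5, 294.5, 231.8]
tcp_rot: [3.14, 0.002, 2.031]
ft_force: [-0.1, -1.0, -0.9]
opening: 85.5
```

>>> arm_command(
  deltas=[
    {"x":-3.8,"y":0.9,"z":0,"rx":0,"ry":0,"rz":4.2,"claw":1},
    {"x":-7.6,"y":1.8,"z":0,"rx":0,"ry":0,"rz":8.4,"claw":1},
    {"x":-11.5,"y":2.8,"z":0,"rx":0,"ry":0,"rz":12.5,"claw":1},
    {"x":-15.3,"y":3.7,"z":0,"rx":0,"ry":0,"rz":16.7,"claw":1},
    {"x":-15.3,"y":3.7,"z":0,"rx":0,"ry":0,"rz":16.7,"claw":1},
  ],
)

```text
clock: 1.97
tool_pos: [564.7, 174.6, 231.8]
tcp_rot: [3.14, 0.003, 1.74]
ft_force: [-1.2, -0.4, 0.3]
opening: 85.2
```

>>> arm_command(
  deltas=[
    {"x":-3.5,"y":-1.3,"z":0.5,"rx":0,"ry":0,"rz":6,"claw":1},
    {"x":-7.4,"y":-2.6,"z":1,"rx":0,"ry":0,"rz":12.5,"claw":1},
    {"x":-11.5,"y":-4,"z":1.6,"rx":0,"ry":0,"rz":19.3,"claw":1},
    {"x":-15.5,"y":-5.6,"z":2.3,"rx":0,"ry":0,"rz":26,"claw":1},
    {"x":-15.8,"y":-5.8,"z":2.3,"rx":0,"ry":0,"rz":27.5,"claw":1},
  ],
)

```text
clock: 2.38
tool_pos: [530.3, 9.0, 207.8]
tcp_rot: [-3.141, 0.002, 1.259]
ft_force: [-1.3, -1.7, -0.7]
opening: 85.7
```

>>> arm_command(
  deltas=[
    {"x":-4,"y":0.6,"z":0.5,"rx":0,"ry":0,"rz":6.5,"claw":1},
    {"x":-8,"y":1.2,"z":1,"rx":0,"ry":0,"rz":13,"claw":1},
    {"x":-12,"y":1.8,"z":1.6,"rx":0,"ry":0,"rz":20,"claw":1},
    {"x":-16,"y":2.5,"z":2.3,"rx":0,"ry":0,"rz":26.5,"claw":1},
    {"x":-16.5,"y":2.5,"z":2.3,"rx":0,"ry":0,"rz":27.5,"claw":1},
  ],
)

```text
clock: 2.8
tool_pos: [505.7, -155.8, 185.0]
tcp_rot: [3.14, 0.002, 0.779]
ft_force: [-1.8, -0.0, -0.4]
opening: 85.5
```

```bash
python3 d.py 488 -315 160 .297
```

```text
t 2.8 pos [ 505.7 -155.8  185. ] rpy [3.14e+00 2.00e-03 7.79e-01] F [-1.8 -0.  -0.4] open 85.5
xyz [-12.45  10.08   2.53] rot [ 0.1  0.1 27.6]
```

>>> arm_command(
  deltas=[
    {"x":-3,"y":2.4,"z":0.6,"rx":0,"ry":0,"rz":6.5,"claw":1},
    {"x":-6.2,"y":5,"z":1.2,"rx":0,"ry":0,"rz":13.5,"claw":1},
    {"x":-9.3,"y":7.5,"z":1.8,"rx":0,"ry":0,"rz":20.5,"claw":1},
    {"x":-12.4,"y":10.1,"z":2.5,"rx":0,"ry":0,"rz":27.5,"claw":1},
    {"x":-12.4,"y":10.1,"z":2.5,"rx":0,"ry":0,"rz":27.6,"claw":1},
  ],
)

```text
clock: 3.22
tool_pos: [490.0, -316.0, 159.8]
tcp_rot: [3.138, 0.002, 0.296]
ft_force: [-1.3, -0.2, -0.6]
opening: 85.2
```

```bash
python3 d.py 488 -315 21 .297; python3 - <<'E'
from h import *
im=env.capture("top")[:,:,::-1]
cv2.imwrite("pics/t2.png",cv2.resize(im[150:290,250:430],None,fx=4.2,fy=4.2,interpolation=cv2.INTER_CUBIC))
s=env.capture("scene")[:,:,::-1]
cv2.imwrite("pics/s2.png",cv2.resize(s[90:210,160:310],None,fx=4.8,fy=4.8,interpolation=cv2.INTER_CUBIC))
E
```

```text
t 3.22 pos [ 490.  -316.   159.8] rpy [3.138e+00 2.000e-03 2.960e-01] F [-1.3 -0.2 -0.6] open 85.2
xyz [-0.13 -0.2  13.88] rot [ 0.2  0.1 -0. ]
```

View pics/s2.png

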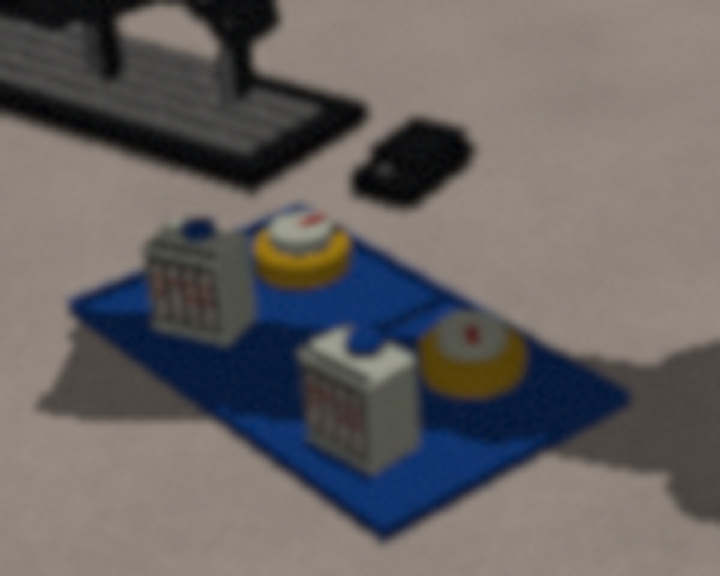

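The scene crop shows the open fingers (tips at (105, 75) and (235, 95)) above block 2 at (200, 285), with the two timers behind the blocks. Quick cross-check of the fitted block pose in this second camera.

```bash
python3 - <<'E'
from h import *
Q=env.camera_params("scene");Kq=np.array([[Q['fx'],0,Q['cx']],[0,Q['fy'],Q['cy']],[0,0,1.]])
X=place([488,-315,.297],[(20,29,4),(20,-29,4),(20,29,68),(20,-29,68),(-20,29,68),(-20,29,4),(-7,0,76)])
u=cv2.projectPoints(X,cv2.Rodrigues(Q['R'])[0],Q['t'],Kq,Q['dist_coeffs'])[0][:,0]
print(((u-[160,90]+.5)*4.8-.5).round())
E
```

```text
[[225. 344.]
 [152. 325.]
 [215. 258.]
 [139. 241.]
 [248. 230.]
 [257. 314.]
 [198. 220.]]
```

The fit agrees within about 1–1.5 px. Descending.

>>> arm_command(
  deltas=[
    {"x":-0.1,"y":-0.2,"z":2.5,"rx":0,"ry":0,"rz":0,"claw":1},
    {"x":-0.1,"y":-0.2,"z":5,"rx":0,"ry":0,"rz":0,"claw":1},
    {"x":-0.1,"y":-0.2,"z":7,"rx":0,"ry":0,"rz":0,"claw":1},
    {"x":-0.1,"y":-0.2,"z":9,"rx":0,"ry":0,"rz":0,"claw":1},
    {"x":-0.1,"y":-0.2,"z":10,"rx":0,"ry":0,"rz":0,"claw":1},
  ],
)

```text
clock: 3.73
tool_pos: [491.2, -304.8, 58.4]
tcp_rot: [-3.14, 0.001, 0.315]
ft_force: [-0.4, 0.4, -0.3]
opening: 85.2
```

>>> arm_command(
  deltas=[
    {"x":0,"y":0,"z":1.3,"rx":0,"ry":0,"rz":0,"claw":1},
    {"x":0,"y":0,"z":2.6,"rx":0,"ry":0,"rz":0,"claw":1},
    {"x":0,"y":0,"z":3.6,"rx":0,"ry":0,"rz":0,"claw":1},
    {"x":0,"y":0,"z":3.9,"rx":0,"ry":0,"rz":0,"claw":1},
    {"x":0,"y":0,"z":3.9,"rx":0,"ry":0,"rz":0,"claw":1},
  ],
)

```text
clock: 4.15
tool_pos: [490.9, -307.0, 20.8]
tcp_rot: [-3.141, 0.001, 0.311]
ft_force: [-0.9, 0.2, 0.2]
opening: 85.5
```

```bash
python3 d.py 488 -315 21 .297
```

```text
t 4.15 pos [ 490.9 -307.    20.8] rpy [-3.141e+00  1.000e-03  3.110e-01] F [-0.9  0.2  0.2] open 85.5
xyz [-0.52  0.68 -0.02] rot [-0.   0.   0.8]
```

The tool drifted 8 mm (command lag). I'll correct that and then close slowly.

>>> arm_command(
  deltas=[
    {"x":-0.3,"y":0.35,"z":0,"rx":0,"ry":0,"rz":0.4,"claw":1},
    {"x":-0.5,"y":0.7,"z":0,"rx":0,"ry":0,"rz":0.8,"claw":1},
    {"x":-0.5,"y":0.7,"z":0,"rx":0,"ry":0,"rz":0.8,"claw":1},
    {"x":-0.5,"y":0.7,"z":0,"rx":0,"ry":0,"rz":0.8,"claw":1},
  ],
)

```text
clock: 4.48
tool_pos: [488.5, -315.9, 21.8]
tcp_rot: [3.141, -0.001, 0.297]
ft_force: [-0.9, -0.6, -0.8]
opening: 85.6
```

```bash
python3 d.py 488 -315 21 .297
```

```text
t 4.48 pos [ 488.5 -315.9   21.8] rpy [ 3.141e+00 -1.000e-03  2.970e-01] F [-0.9 -0.6 -0.8] open 85.6
xyz [-0.03 -0.1   0.08] rot [ 0. -0. -0.]
```

>>> arm_command(
  deltas=[
    {"x":0,"y":-0.1,"z":0.2,"rx":0,"ry":0,"rz":0,"claw":0.6},
    {"x":0,"y":-0.1,"z":0.2,"rx":0,"ry":0,"rz":0,"claw":0.45},
    {"x":0,"y":-0.1,"z":0.2,"rx":0,"ry":0,"rz":0,"claw":0.35},
    {"x":0,"y":-0.1,"z":0.2,"rx":0,"ry":0,"rz":0,"claw":0},
    {"x":0,"y":-0.1,"z":0.2,"rx":0,"ry":0,"rz":0,"claw":-1},
  ],
)

```text
clock: 4.9
tool_pos: [488.2, -314.0, 19.6]
tcp_rot: [-3.141, -0.0, 0.298]
ft_force: [-2.2, 2.0, 5.6]
opening: 57.5
```

>>> arm_command(
  deltas=[
    {"x":0,"y":0,"z":0,"rx":0,"ry":0,"rz":0,"claw":-1},
    {"x":0,"y":0,"z":0,"rx":0,"ry":0,"rz":0,"claw":-1},
    {"x":0,"y":0,"z":0,"rx":0,"ry":0,"rz":0,"claw":-1},
    {"x":0,"y":0,"z":0,"rx":0,"ry":0,"rz":0,"claw":-1},
    {"x":0,"y":0,"z":0,"rx":0,"ry":0,"rz":0,"claw":-1},
  ],
)

```text
clock: 5.32
tool_pos: [488.2, -314.0, 19.5]
tcp_rot: [-3.141, -0.0, 0.298]
ft_force: [-1.9, 1.9, 6.7]
opening: 57.4
```

```bash
python3 d.py 488 -315 20 .297
```

```text
t 5.32 pos [ 488.2 -314.    19.5] rpy [-3.141 -0.     0.298] F [-1.9  1.9  6.7] open 57.4
xyz [-0.05  0.09 -0.05] rot [-0. -0.  0.]
```

Gripped at 57.5 mm. Now I'll lift straight up and plan the carry.

>>> arm_command(
  deltas=[
    {"x":0,"y":0,"z":-1,"rx":0,"ry":0,"rz":0,"claw":-1},
    {"x":0,"y":0,"z":-3,"rx":0,"ry":0,"rz":0,"claw":-1},
    {"x":0,"y":0,"z":-6,"rx":0,"ry":0,"rz":0,"claw":-1},
    {"x":0,"y":0,"z":-9.5,"rx":0,"ry":0,"rz":0,"claw":-1},
    {"x":0,"y":0,"z":-12,"rx":0,"ry":0,"rz":0,"claw":-1},
  ],
)

```text
clock: 5.73
tool_pos: [488.1, -314.9, 142.2]
tcp_rot: [3.141, -0.0, 0.296]
ft_force: [0.7, 0.3, -1.3]
opening: 57.8
```

```bash
python3 -c "
from d import *
rem(488,-314,140,.297)
plan([(533,232,140,1.754)])"; python3 - <<'E'
from h import *
s=env.capture("scene")[:,:,::-1]
cv2.imwrite("pics/s3.png",cv2.resize(s[60:210,150:310],None,fx=4,fy=4,interpolation=cv2.INTER_CUBIC))
E
```

```text
t 5.73 pos [ 488.1 -314.9  142.2] rpy [ 3.141 -0.     0.296] F [ 0.7  0.3 -1.3] open 57.8
xyz [ 0.02 -0.08  0.22] rot [ 0. -0. -0.]
[  6.8 -17.    0.1] rz -27.8
[ 13.9 -11.9   0.1] rz -27.8
[17.8 -4.   0.1] rz -27.8
```

View pics/s3.png

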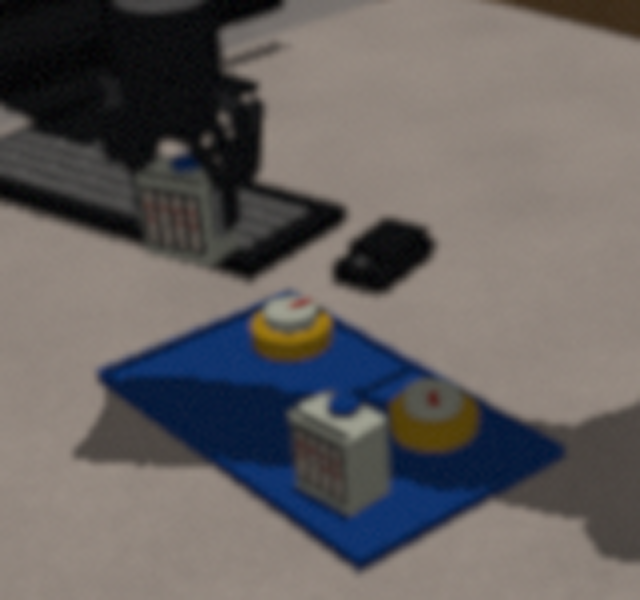

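Block 2 hangs upright in the fingers at (180, 215); block 1 and both timers are untouched. Carrying at moderate speed.

>>> arm_command(
  deltas=[
    {"x":1,"y":-2.5,"z":0,"rx":0,"ry":0,"rz":-4,"claw":-1},
    {"x":2.4,"y":-6,"z":0,"rx":0,"ry":0,"rz":-10,"claw":-1},
    {"x":3.8,"y":-9.5,"z":0,"rx":0,"ry":0,"rz":-16,"claw":-1},
    {"x":5.2,"y":-13,"z":0,"rx":0,"ry":0,"rz":-22,"claw":-1},
    {"x":6.8,"y":-17,"z":0,"rx":0,"ry":0,"rz":-28,"claw":-1},
  ],
)

```text
clock: 6.2
tool_pos: [503.0, -132.2, 139.9]
tcp_rot: [3.141, -0.0, 0.79]
ft_force: [2.2, -1.4, -0.8]
opening: 57.6
```

>>> arm_command(
  deltas=[
    {"x":2.8,"y":-2.4,"z":0,"rx":0,"ry":0,"rz":-5.6,"claw":-1},
    {"x":5.6,"y":-4.8,"z":0,"rx":0,"ry":0,"rz":-11.2,"claw":-1},
    {"x":8.4,"y":-7.2,"z":0,"rx":0,"ry":0,"rz":-16.8,"claw":-1},
    {"x":11.2,"y":-9.6,"z":0,"rx":0,"ry":0,"rz":-22.4,"claw":-1},
    {"x":13.9,"y":-11.9,"z":0,"rx":0,"ry":0,"rz":-28,"claw":-1},
  ],
)

```text
clock: 6.62
tool_pos: [517.1, 51.2, 140.0]
tcp_rot: [3.141, -0.0, 1.28]
ft_force: [0.9, 0.7, 0.2]
opening: 57.5
```

```bash
python3 d.py 533 232 140 1.754
```

```text
t 6.62 pos [517.1  51.2 140. ] rpy [ 3.141 -0.     1.28 ] F [0.9 0.7 0.2] open 57.5
xyz [17.77 -3.66  0.  ] rot [  0.   -0.  -27.2]
```

>>> arm_command(
  deltas=[
    {"x":4,"y":-0.8,"z":0,"rx":0,"ry":0,"rz":-6,"claw":-1},
    {"x":8,"y":-1.6,"z":0,"rx":0,"ry":0,"rz":-12,"claw":-1},
    {"x":12,"y":-2.5,"z":0,"rx":0,"ry":0,"rz":-18,"claw":-1},
    {"x":15.5,"y":-3.2,"z":0,"rx":0,"ry":0,"rz":-24,"claw":-1},
    {"x":17.5,"y":-3.6,"z":0,"rx":0,"ry":0,"rz":-27.3,"claw":-1},
  ],
)

```text
clock: 7.03
tool_pos: [533.6, 231.7, 139.7]
tcp_rot: [3.141, -0.001, 1.761]
ft_force: [0.8, -0.1, -0.1]
opening: 57.4
```

>>> arm_command(
  deltas=[
    {"x":0,"y":0,"z":1.5,"rx":0,"ry":0,"rz":0,"claw":-1},
    {"x":0,"y":0,"z":3.5,"rx":0,"ry":0,"rz":0,"claw":-1},
    {"x":0,"y":0,"z":5.5,"rx":0,"ry":0,"rz":0,"claw":-1},
    {"x":0,"y":0,"z":6,"rx":0,"ry":0,"rz":0,"claw":-1},
    {"x":0,"y":0,"z":6,"rx":0,"ry":0,"rz":0,"claw":-1},
  ],
)

```text
clock: 7.45
tool_pos: [533.3, 226.1, 78.4]
tcp_rot: [-3.139, 0.002, 1.75]
ft_force: [-0.5, -0.2, -0.7]
opening: 57.2
```

```bash
python3 d.py 533 232 34 1.754; python3 - <<'E'
from h import *
im=env.capture("top")[:,:,::-1]
cv2.imwrite("pics/t4.png",cv2.resize(im[145:245,75:210],None,fx=5.9,fy=5.9,interpolation=cv2.INTER_CUBIC))
s=env.capture("scene")[:,:,::-1]
cv2.imwrite("pics/s4.png",cv2.resize(s[170:330,290:470],None,fx=4,fy=3.7,interpolation=cv2.INTER_CUBIC))
E
```

```text
t 7.45 pos [533.3 226.1  78.4] rpy [-3.139e+00  2.000e-03  1.750e+00] F [-0.5 -0.2 -0.7] open 57.2
xyz [0.59 0.09 4.44] rot [-0.1  0.1 -0.2]
```

View pics/s4.png

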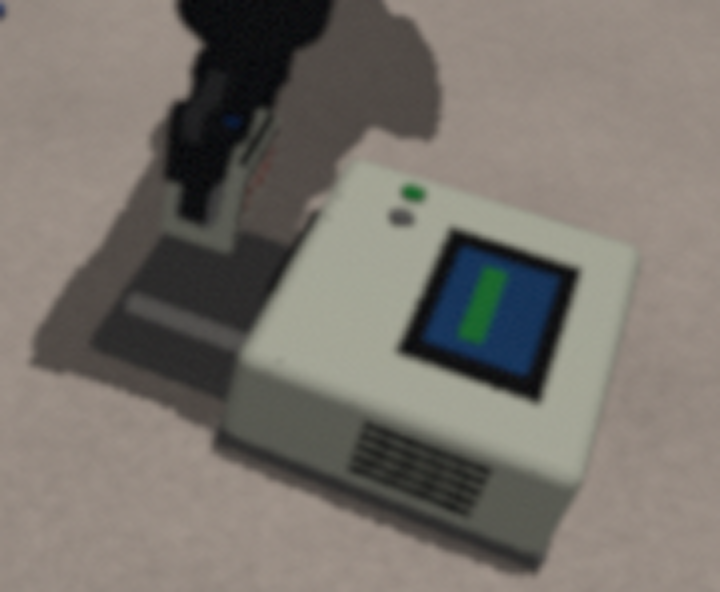

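The block hangs upright over the stage (bottom edge at (200, 240)), in front of the window and on the free side of the rail at (185, 320). Lowering to just above the stage.

>>> arm_command(
  deltas=[
    {"x":0.1,"y":0,"z":1,"rx":0,"ry":0,"rz":0,"claw":-1},
    {"x":0.1,"y":0,"z":2.2,"rx":0,"ry":0,"rz":0,"claw":-1},
    {"x":0.1,"y":0,"z":3.4,"rx":0,"ry":0,"rz":-0.2,"claw":-1},
    {"x":0.1,"y":0,"z":4.3,"rx":0,"ry":0,"rz":-0.2,"claw":-1},
    {"x":0.1,"y":0,"z":4.5,"rx":0,"ry":0,"rz":-0.2,"claw":-1},
  ],
)

```text
clock: 7.97
tool_pos: [532.8, 227.5, 32.2]
tcp_rot: [-3.139, 0.001, 1.755]
ft_force: [-0.7, 0.1, -0.6]
opening: 57.6
```

>>> arm_command(
  deltas=[
    {"x":0,"y":0,"z":0,"rx":0,"ry":0,"rz":0,"claw":-1},
    {"x":0,"y":0,"z":0,"rx":0,"ry":0,"rz":0,"claw":-1},
  ],
)

```text
clock: 8.13
tool_pos: [533.9, 227.8, 34.2]
tcp_rot: [-3.141, 0.0, 1.754]
ft_force: [1.1, -0.8, -0.9]
opening: 58.0
```

```bash
python3 d.py 533 232 28 1.754
```

```text
t 8.13 pos [533.9 227.8  34.2] rpy [-3.141  0.     1.754] F [ 1.1 -0.8 -0.9] open 58.0
xyz [ 0.43 -0.01  0.62] rot [-0.  0.  0.]
```

>>> arm_command(
  deltas=[
    {"x":0,"y":0,"z":0.2,"rx":0,"ry":0,"rz":0,"claw":-1},
    {"x":0,"y":0,"z":0.4,"rx":0,"ry":0,"rz":0,"claw":-1},
    {"x":0,"y":0,"z":0.5,"rx":0,"ry":0,"rz":0,"claw":-1},
    {"x":0,"y":0,"z":0.5,"rx":0,"ry":0,"rz":0,"claw":-1},
    {"x":0,"y":0,"z":0.5,"rx":0,"ry":0,"rz":0,"claw":-1},
  ],
)

```text
clock: 8.55
tool_pos: [533.8, 228.1, 29.4]
tcp_rot: [-3.142, -0.0, 1.755]
ft_force: [0.9, -0.2, -0.9]
opening: 57.7
```

>>> arm_command(
  deltas=[
    {"x":0,"y":0,"z":0.1,"rx":0,"ry":0,"rz":0,"claw":-1},
    {"x":0,"y":0,"z":0.15,"rx":0,"ry":0,"rz":0,"claw":-1},
    {"x":0,"y":0,"z":0.15,"rx":0,"ry":0,"rz":0,"claw":-1},
  ],
)

```text
clock: 8.8
tool_pos: [533.7, 228.0, 27.7]
tcp_rot: [-3.141, 0.0, 1.755]
ft_force: [-0.5, 0.4, -0.0]
opening: 57.8
```

>>> arm_command(
  deltas=[
    {"x":0,"y":0,"z":0.1,"rx":0,"ry":0,"rz":0,"claw":-1},
    {"x":0,"y":0,"z":0.1,"rx":0,"ry":0,"rz":0,"claw":-1},
    {"x":0,"y":0,"z":0.1,"rx":0,"ry":0,"rz":0,"claw":-1},
  ],
)

```text
clock: 9.05
tool_pos: [533.9, 228.1, 27.5]
tcp_rot: [3.141, -0.001, 1.754]
ft_force: [-5.0, -1.0, 14.6]
opening: 57.6
```

Contact with the stage at z 27.5, where it should be. I'll relieve it to a light touch and slide towards the corner (tool +x = window, +y = rail; estimated gaps 26 and 12 mm).

>>> arm_command(
  deltas=[
    {"x":0,"y":0,"z":-0.06,"rx":0,"ry":0,"rz":0,"claw":-1},
    {"x":0.6,"y":0.2,"z":-0.06,"rx":0,"ry":0,"rz":0,"claw":-1},
    {"x":1.2,"y":0.5,"z":-0.06,"rx":0,"ry":0,"rz":0,"claw":-1},
    {"x":1.7,"y":0.7,"z":-0.06,"rx":0,"ry":0,"rz":0,"claw":-1},
    {"x":2,"y":0.8,"z":-0.06,"rx":0,"ry":0,"rz":0,"claw":-1},
  ],
)

```text
clock: 9.47
tool_pos: [538.5, 250.5, 27.6]
tcp_rot: [3.141, -0.0, 1.755]
ft_force: [-0.1, -2.4, 7.2]
opening: 57.8
```

>>> arm_command(
  deltas=[
    {"x":0,"y":0,"z":0,"rx":0,"ry":0,"rz":0,"claw":-1},
    {"x":0,"y":0,"z":0,"rx":0,"ry":0,"rz":0,"claw":-1},
  ],
)

```text
clock: 9.63
tool_pos: [538.4, 250.7, 27.6]
tcp_rot: [3.141, -0.001, 1.756]
ft_force: [0.8, 1.8, 3.9]
opening: 57.7
```

>>> arm_command(
  deltas=[
    {"x":0.1,"y":0,"z":0,"rx":0,"ry":0,"rz":0,"claw":-1},
    {"x":0.2,"y":0,"z":0,"rx":0,"ry":0,"rz":0,"claw":-1},
    {"x":0.3,"y":0,"z":0,"rx":0,"ry":0,"rz":0,"claw":-1},
    {"x":0.3,"y":0,"z":0,"rx":0,"ry":0,"rz":0,"claw":-1},
  ],
)

```text
clock: 9.97
tool_pos: [537.7, 252.4, 27.6]
tcp_rot: [3.141, 0.0, 1.755]
ft_force: [0.9, -0.1, 5.6]
opening: 57.7
```

>>> arm_command(
  deltas=[
    {"x":0.1,"y":0,"z":0,"rx":0,"ry":0,"rz":0,"claw":-1},
    {"x":0.1,"y":0,"z":0,"rx":0,"ry":0,"rz":0,"claw":-1},
    {"x":0.1,"y":0,"z":0,"rx":0,"ry":0,"rz":0,"claw":-1},
  ],
)

```text
clock: 10.22
tool_pos: [537.5, 253.3, 27.5]
tcp_rot: [3.141, 0.0, 1.755]
ft_force: [1.0, -1.2, 5.3]
opening: 57.7
```

>>> arm_command(
  deltas=[
    {"x":0.1,"y":0,"z":0,"rx":0,"ry":0,"rz":0,"claw":-1},
    {"x":0.1,"y":0,"z":0,"rx":0,"ry":0,"rz":0,"claw":-1},
    {"x":0.1,"y":0,"z":0,"rx":0,"ry":0,"rz":0,"claw":-1},
  ],
)

```text
clock: 10.47
tool_pos: [537.4, 254.3, 27.6]
tcp_rot: [3.141, 0.0, 1.755]
ft_force: [1.2, -0.9, 6.4]
opening: 57.5
```

>>> arm_command(
  deltas=[
    {"x":0.1,"y":0,"z":0,"rx":0,"ry":0,"rz":0,"claw":-1},
    {"x":0.1,"y":0,"z":0,"rx":0,"ry":0,"rz":0,"claw":-1},
    {"x":0.1,"y":0,"z":0,"rx":0,"ry":0,"rz":0,"claw":-1},
  ],
)

```text
clock: 10.72
tool_pos: [537.2, 255.2, 27.5]
tcp_rot: [3.141, 0.0, 1.755]
ft_force: [0.4, -1.7, 6.5]
opening: 57.6
```

>>> arm_command(
  deltas=[
    {"x":0.1,"y":0,"z":0,"rx":0,"ry":0,"rz":0,"claw":-1},
    {"x":0.1,"y":0,"z":0,"rx":0,"ry":0,"rz":0,"claw":-1},
    {"x":0.1,"y":0,"z":0,"rx":0,"ry":0,"rz":0,"claw":-1},
  ],
)

```text
clock: 10.97
tool_pos: [537.0, 256.0, 27.5]
tcp_rot: [3.141, 0.0, 1.754]
ft_force: [0.0, -2.3, 6.7]
opening: 57.2
```

>>> arm_command(
  deltas=[
    {"x":0.1,"y":0,"z":0,"rx":0,"ry":0,"rz":0,"claw":-1},
    {"x":0.1,"y":0,"z":0,"rx":0,"ry":0,"rz":0,"claw":-1},
    {"x":0.1,"y":0,"z":0,"rx":0,"ry":0,"rz":0,"claw":-1},
  ],
)

```text
clock: 11.22
tool_pos: [537.0, 256.1, 27.5]
tcp_rot: [3.141, 0.001, 1.754]
ft_force: [1.5, -6.0, 8.1]
opening: 57.6
```

Window contact at the expected place (y stopped at 256, -6 N). Now towards the rail.

>>> arm_command(
  deltas=[
    {"x":0,"y":0.1,"z":0,"rx":0,"ry":0,"rz":0,"claw":-1},
    {"x":0,"y":0.2,"z":0,"rx":0,"ry":0,"rz":0,"claw":-1},
    {"x":0,"y":0.2,"z":0,"rx":0,"ry":0,"rz":0,"claw":-1},
  ],
)

```text
clock: 11.47
tool_pos: [538.3, 256.3, 27.5]
tcp_rot: [-3.14, 0.001, 1.754]
ft_force: [-4.8, -7.0, 13.4]
opening: 57.9
```

>>> arm_command(
  deltas=[
    {"x":0,"y":0.1,"z":0,"rx":0,"ry":0,"rz":0,"claw":-1},
    {"x":0,"y":0.1,"z":0,"rx":0,"ry":0,"rz":0,"claw":-1},
    {"x":0,"y":0.1,"z":0,"rx":0,"ry":0,"rz":0,"claw":-1},
  ],
)

```text
clock: 11.72
tool_pos: [539.2, 256.5, 27.5]
tcp_rot: [-3.14, 0.001, 1.754]
ft_force: [-4.8, -8.2, 13.8]
opening: 57.5
```

>>> arm_command(
  deltas=[
    {"x":0,"y":0.1,"z":-0.04,"rx":0,"ry":0,"rz":0,"claw":-1},
    {"x":0,"y":0.1,"z":-0.04,"rx":0,"ry":0,"rz":0,"claw":-1},
    {"x":0,"y":0.1,"z":-0.04,"rx":0,"ry":0,"rz":0,"claw":-1},
  ],
)

```text
clock: 11.97
tool_pos: [540.2, 256.6, 27.6]
tcp_rot: [-3.14, 0.001, 1.754]
ft_force: [-2.3, -7.2, 5.5]
opening: 57.9
```

>>> arm_command(
  deltas=[
    {"x":0,"y":0.1,"z":0,"rx":0,"ry":0,"rz":0,"claw":-1},
    {"x":0,"y":0.1,"z":0,"rx":0,"ry":0,"rz":0,"claw":-1},
    {"x":0,"y":0.1,"z":0,"rx":0,"ry":0,"rz":0,"claw":-1},
  ],
)

```text
clock: 12.22
tool_pos: [541.0, 256.8, 27.6]
tcp_rot: [-3.14, 0.001, 1.754]
ft_force: [-3.8, -6.2, 6.4]
opening: 57.5
```

>>> arm_command(
  deltas=[
    {"x":0,"y":0.1,"z":0,"rx":0,"ry":0,"rz":0,"claw":-1},
    {"x":0,"y":0.1,"z":0,"rx":0,"ry":0,"rz":0,"claw":-1},
    {"x":0,"y":0.1,"z":0,"rx":0,"ry":0,"rz":0,"claw":-1},
  ],
)

```text
clock: 12.47
tool_pos: [541.1, 256.9, 27.6]
tcp_rot: [-3.138, 0.001, 1.754]
ft_force: [-9.6, -8.6, 13.6]
opening: 57.6
```

>>> arm_command(
  deltas=[
    {"x":0,"y":0.05,"z":0,"rx":0,"ry":0,"rz":0,"claw":-1},
    {"x":0,"y":0.05,"z":0,"rx":0,"ry":0,"rz":0,"claw":-1},
    {"x":0,"y":0.05,"z":0,"rx":0,"ry":0,"rz":0,"claw":-1},
  ],
)

```text
clock: 12.72
tool_pos: [541.1, 256.8, 27.6]
tcp_rot: [-3.137, 0.001, 1.754]
ft_force: [-11.8, -8.1, 16.9]
opening: 57.5
```

Rail contact too (x stopped at 541.1; tool-frame push about 6 N on the window and 13 N on the rail). I'll ease it to a gentle push and inspect moments and pictures.

>>> arm_command(
  deltas=[
    {"x":0.03,"y":-0.05,"z":-0.05,"rx":0,"ry":0,"rz":0,"claw":-1},
    {"x":0.03,"y":-0.05,"z":-0.05,"rx":0,"ry":0,"rz":0,"claw":-1},
    {"x":0.03,"y":-0.05,"z":-0.05,"rx":0,"ry":0,"rz":0,"claw":-1},
    {"x":0.03,"y":-0.05,"z":-0.05,"rx":0,"ry":0,"rz":0,"claw":-1},
  ],
)

```text
clock: 13.05
tool_pos: [541.1, 256.9, 27.7]
tcp_rot: [-3.138, 0.002, 1.753]
ft_force: [-6.4, -8.0, 5.0]
opening: 57.8
```

```bash
python3 - <<'E'
from h import *
from scipy.spatial.transform import Rotation as Ro
im=env.capture("top")[:,:,::-1]
a=cv2.resize(im[155:225,115:205],None,fx=4.4,fy=6,interpolation=cv2.INTER_CUBIC)
s=env.capture("scene")[:,:,::-1]
b=cv2.resize(s[190:290,300:395],None,fx=4.1,fy=4.2,interpolation=cv2.INTER_CUBIC)
cv2.imwrite("pics/f5.png",np.hstack([a,b[:,:]]) if a.shape[0]==b.shape[0] else b)
s=env.state();R=Ro.from_euler('xyz',s['tcp_rot']).inv()
print(s['tool_pos'].round(1),s['tcp_rot'].round(4),"F tool",R.apply(s['ft_force']).round(1),"M tool",R.apply(s['torque']).round(2),s['opening'])
E
```

```text
[541.1 256.9  27.7] [-3.1383e+00  1.7000e-03  1.7535e+00] F tool [-7.  -7.3 -4.6] M tool [ 1.5  -1.35  0.29] 57.32135484023386
```

View pics/f5.png

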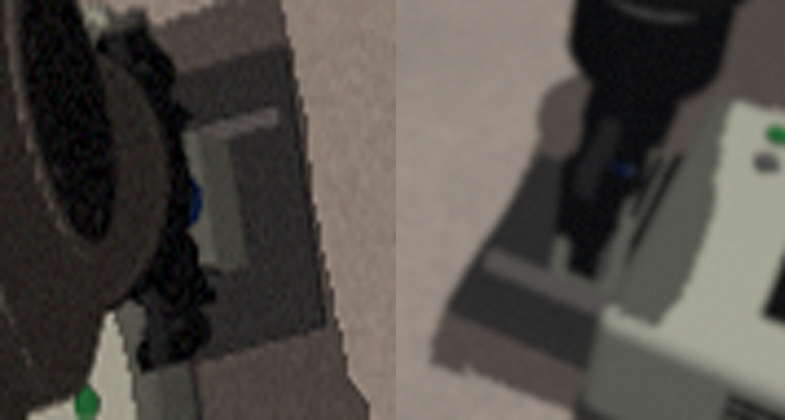

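Left (top view): the block, at (220, 200), stands with its side along the rail at (240, 125), the gripper over the window. Right: upright between window and rail. Push is about 7 N each way, but Mz = 0.29 N·m hints at edge contact from a small yaw error (needs +rz), so I'll probe that.

>>> arm_command(
  deltas=[
    {"x":0,"y":0,"z":0,"rx":0,"ry":0,"rz":0.25,"claw":-1},
    {"x":0,"y":0,"z":0,"rx":0,"ry":0,"rz":0.5,"claw":-1},
    {"x":0,"y":0,"z":0,"rx":0,"ry":0,"rz":0.5,"claw":-1},
    {"x":0,"y":0,"z":0,"rx":0,"ry":0,"rz":0.5,"claw":-1},
  ],
)

```text
clock: 13.48
tool_pos: [541.2, 257.1, 27.6]
tcp_rot: [-3.139, 0.002, 1.745]
ft_force: [-4.9, -6.9, 3.7]
opening: 57.6
```

```bash
cat > f.py <<'E'
from d import *
s=env.state();R=Ro.from_euler('xyz',s['tcp_rot']).inv()
print(s['clock'],s['tool_pos'].round(1),s['tcp_rot'].round(4),"F tool",R.apply(s['ft_force']).round(1),"M tool",R.apply(s['torque']).round(2),s['opening'].round(1))
rem(*s['tool_pos'],s['tcp_rot'][2])
E
python3 f.py
```

```text
Traceback (most recent call last):
  File "f.py", line 3, in <module>
    print(s['clock'],s['tool_pos'].round(1),s['tcp_rot'].round(4),"F tool",R.apply(s['ft_force']).round(1),"M tool",R.apply(s['torque']).round(2),s['opening'].round(1))
                                                                                                                                                  ^^^^^^^^^^^^^^^^^^
AttributeError: 'float' object has no attribute 'round'
```

```bash
sed -i "s/,s\['opening'\].round(1))/)/" f.py; python3 f.py
```

```text
13.4833 [541.2 257.1  27.6] [-3.1386e+00  1.6000e-03  1.7448e+00] F tool [-5.9 -6.  -3.6] M tool [ 1.26 -1.12  0.23]
t 13.48 pos [541.2 257.1  27.6] rpy [-3.139e+00  2.000e-03  1.745e+00] F [-4.9 -6.9  3.7] open 57.6
xyz [0. 0. 0.] rot [-0.2  0.1 -0. ]
```

>>> arm_command(
  deltas=[
    {"x":0,"y":0,"z":0,"rx":0,"ry":0,"rz":0.25,"claw":-1},
    {"x":0,"y":0,"z":0,"rx":0,"ry":0,"rz":0.5,"claw":-1},
    {"x":0,"y":0,"z":0,"rx":0,"ry":0,"rz":0.5,"claw":-1},
    {"x":0,"y":0,"z":0,"rx":0,"ry":0,"rz":0.5,"claw":-1},
  ],
)

```text
clock: 13.82
tool_pos: [541.3, 257.3, 27.6]
tcp_rot: [-3.139, 0.001, 1.736]
ft_force: [-4.3, -5.7, 2.6]
opening: 57.5
```

```bash
python3 f.py
```

```text
13.8167 [541.3 257.3  27.6] [-3.1388e+00  1.5000e-03  1.7364e+00] F tool [-4.9 -5.2 -2.6] M tool [ 1.06 -1.04  0.22]
t 13.82 pos [541.3 257.3  27.6] rpy [-3.139e+00  1.000e-03  1.736e+00] F [-4.3 -5.7  2.6] open 57.5
xyz [0. 0. 0.] rot [-0.2  0.1 -0. ]
```

Rotating +1° let the block advance 0.4 mm and the moment still matches corner contact, so the yaw error is larger. Continuing.

>>> arm_command(
  deltas=[
    {"x":0.01,"y":0.01,"z":0,"rx":0,"ry":0,"rz":0.3,"claw":-1},
    {"x":0.02,"y":0.02,"z":0,"rx":0,"ry":0,"rz":0.6,"claw":-1},
    {"x":0.04,"y":0.03,"z":0,"rx":0,"ry":0,"rz":0.8,"claw":-1},
    {"x":0.04,"y":0.03,"z":0,"rx":0,"ry":0,"rz":0.8,"claw":-1},
  ],
)

```text
clock: 14.15
tool_pos: [541.3, 257.5, 27.6]
tcp_rot: [-3.138, 0.002, 1.723]
ft_force: [-5.8, -8.7, 4.1]
opening: 57.7
```

```bash
python3 f.py
```

```text
14.15 [541.3 257.5  27.6] [-3.1384e+00  1.9000e-03  1.7229e+00] F tool [-7.7 -7.1 -4.1] M tool [ 1.31 -1.24 -0.35]
t 14.15 pos [541.3 257.5  27.6] rpy [-3.138e+00  2.000e-03  1.723e+00] F [-5.8 -8.7  4.1] open 57.7
xyz [0. 0. 0.] rot [-0.2  0.1 -0. ]
```

>>> arm_command(
  deltas=[
    {"x":0.01,"y":0.01,"z":0,"rx":0,"ry":0,"rz":0.3,"claw":-1},
    {"x":0.02,"y":0.02,"z":0,"rx":0,"ry":0,"rz":0.6,"claw":-1},
    {"x":0.04,"y":0.03,"z":0,"rx":0,"ry":0,"rz":0.8,"claw":-1},
    {"x":0.04,"y":0.03,"z":0,"rx":0,"ry":0,"rz":0.8,"claw":-1},
  ],
)

```text
clock: 14.48
tool_pos: [541.3, 257.2, 27.6]
tcp_rot: [-3.138, 0.003, 1.709]
ft_force: [-8.6, -12.3, 8.6]
opening: 57.0
```

```bash
python3 f.py
```

```text
14.4833 [541.3 257.2  27.6] [-3.1376e+00  2.7000e-03  1.7089e+00] F tool [-11.  -10.3  -8.5] M tool [ 1.94 -2.04 -0.77]
t 14.48 pos [541.3 257.2  27.6] rpy [-3.138e+00  3.000e-03  1.709e+00] F [ -8.6 -12.3   8.6] open 57.0
xyz [0. 0. 0.] rot [-0.2  0.2 -0. ]
```

That bracketed it: the moment changes sign between yaw 1.736 and 1.723. Turning back to about 1.730 and easing the push.

>>> arm_command(
  deltas=[
    {"x":-0.02,"y":-0.02,"z":0,"rx":0,"ry":0,"rz":-0.4,"claw":-1},
    {"x":-0.04,"y":-0.04,"z":-0.01,"rx":0,"ry":0,"rz":-0.8,"claw":-1},
    {"x":-0.04,"y":-0.04,"z":-0.01,"rx":0,"ry":0,"rz":-1.1,"claw":-1},
    {"x":-0.04,"y":-0.04,"z":-0.01,"rx":0,"ry":0,"rz":-1.1,"claw":-1},
  ],
)

```text
clock: 14.82
tool_pos: [541.3, 257.5, 27.7]
tcp_rot: [-3.139, 0.002, 1.728]
ft_force: [-4.4, -6.6, 1.4]
opening: 57.9
```

```bash
python3 f.py
```

```text
14.8167 [541.3 257.5  27.7] [-3.1387e+00  1.7000e-03  1.7280e+00] F tool [-5.9 -5.4 -1.3] M tool [ 1.08 -1.17  0.08]
t 14.82 pos [541.3 257.5  27.7] rpy [-3.139e+00  2.000e-03  1.728e+00] F [-4.4 -6.6  1.4] open 57.9
xyz [0. 0. 0.] rot [-0.2  0.1 -0. ]
```

Mz is now near zero: flat. I'll take out the 0.2° tilt, add a touch of downforce, and hold to check that it stays steady.

>>> arm_command(
  deltas=[
    {"x":0,"y":0.01,"z":0.02,"rx":-0.1,"ry":0.05,"rz":0,"claw":-1},
    {"x":0,"y":0.01,"z":0.02,"rx":-0.2,"ry":0.1,"rz":0,"claw":-1},
    {"x":0,"y":0.01,"z":0.02,"rx":-0.2,"ry":0.1,"rz":0,"claw":-1},
    {"x":0,"y":0.01,"z":0.02,"rx":-0.2,"ry":0.1,"rz":0,"claw":-1},
    {"x":0,"y":0.01,"z":0.02,"rx":-0.2,"ry":0.1,"rz":0,"claw":-1},
  ],
)

```text
clock: 15.23
tool_pos: [541.3, 257.6, 27.6]
tcp_rot: [3.141, -0.0, 1.728]
ft_force: [-6.2, -6.8, 4.2]
opening: 57.6
```

>>> arm_command(
  deltas=[
    {"x":0,"y":0,"z":0,"rx":0,"ry":0,"rz":0,"claw":-1},
    {"x":0,"y":0,"z":0,"rx":0,"ry":0,"rz":0,"claw":-1},
    {"x":0,"y":0,"z":0,"rx":0,"ry":0,"rz":0,"claw":-1},
    {"x":0,"y":0,"z":0,"rx":0,"ry":0,"rz":0,"claw":-1},
    {"x":0,"y":0,"z":0,"rx":0,"ry":0,"rz":0,"claw":-1},
  ],
)

```text
clock: 15.65
tool_pos: [541.4, 257.6, 27.6]
tcp_rot: [3.141, -0.0, 1.728]
ft_force: [-5.6, -6.8, 4.6]
opening: 57.6
```

```bash
python3 f.py; python3 - <<'E'
from h import *
im=env.capture("top")[:,:,::-1]
a=cv2.resize(im[155:225,115:205],None,fx=4.4,fy=6,interpolation=cv2.INTER_CUBIC)
b=cv2.resize(im[170:270,270:410],None,fx=2.8,fy=4.2,interpolation=cv2.INTER_CUBIC)
cv2.imwrite("pics/f6.png",np.hstack([a,b]))
E
```

```text
15.65 [541.4 257.6  27.6] [ 3.1412e+00 -2.0000e-04  1.7277e+00] F tool [-5.8 -6.6 -4.6] M tool [ 1.47 -1.2   0.1 ]
t 15.65 pos [541.4 257.6  27.6] rpy [ 3.141 -0.     1.728] F [-5.6 -6.8  4.6] open 57.6
xyz [0. 0. 0.] rot [ 0. -0. -0.]
```

View pics/f6.png

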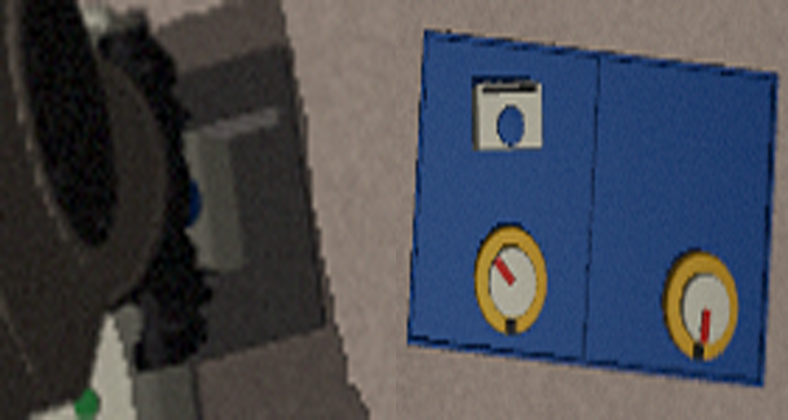

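The block at (215, 200) is held steadily in the corner against the rail at (235, 125). In the tray, block 1 and both timers are unmoved. Handing in.

```bash
python3 -c "
from rig import env
print(env.hand_in())"; python3 f.py
```

```text
the job is handed in; nothing more can be done
None
the job is handed in; nothing more can be done
```

I picked up test_2, since the bay 2 timer had its pointer at the index mark. I carried it upright to the reader's stage and slid it into the corner against the window and rail. I handed the job in at about 16 s with the block still gripped there.

**Last checks**
- **Push:** about 6 N on the window and 7 N on the rail, with 5 N down. It held steady for the last 0.4 s checked.
- **Tilt and yaw:** there was no measurable tilt of the tool. The twisting moment was near zero (0.1 N·m), so the face should be flat.
- **Left alone:** in the last picture, test 1 and both timers had not moved. I did not check the gel bottle in a late picture, but the arm was not brought near it.

**Disagreement:** the yaw estimated from the camera (1.754 rad) was about 1.5° off. I corrected it to 1.728 rad by contact moment, and that fits where the block came to rest. The gripper hid the seated face, so its flatness is judged from force and moment, not seen directly.

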